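Index the reading head over the sample dish

ROBOT

A 6-joint arm with a two-finger parallel gripper is mounted at the origin on a cart in front of the work surface, level with it; the furniture and walls round the work are solid. World frame = base frame: x ahead of the robot, y to its left, z up, the work surface at z = 0. Lengths are in m, angles in degrees, forces in N, time in s.
With the tool pointing down it reaches from about 0.3 to 0.75 m from the base axis. Payload 8.5 kg.
Tool frame: the origin (TCP) lies midway between the tips of the shut fingers; the grasp point (between the pads) lies 19 mm behind it; z points along the fingers, y is the direction in which the jaws open and shut (so a half turn about z gives the same grasp; the last joint's range is limited). The gripper opens to 85 mm and grips with 20 to 120 N. Pads are 22 mm wide; open, the fingers measure 114 mm over their backs; the gripper's body (76 mm by 85 mm) begins 54 mm behind the grasp point. The pads swing forward as they close: fully open they stand 13 mm farther back than shut.
Start: joints at [51.95, 21.807, 74.336, -0, 83.858, -12.336], TCP at [0.239, 0.496, 0.231] pointing down, gripper open.
Joint ranges: [-178.18, 178.18], [-50.72, 133.34], [12.68, 142.11], [-81.47, 261.47], [9.98, 163.14], [-165.26, 165.26]. Speed limits (degrees/s): [136.94, 136.94, 180, 180, 180, 180].

INTERFACE

Orientations are given as a 3x3 rotation matrix whose columns are the frame's x, y, z axes.
In Python, from rig import env, viewer, ticket gives the robot as it stands. The module is installed in compiled form; this text tells all that it offers.
- The arm moves only by the shell command python3 -m pendant 'ROWS' [FORCE]. ROWS is JSON, a list of rows, each a list of 3 entries, a list of its own where there are three numbers: the shift along the world's x, y, z in mm, then the turn about the world's z in rad, then the opening, from -1 (shut) to 1 (fully open). A call has 1 to 12 rows; each row shifts and turns the pose as measured when the row begins; what a row does not reach is not made up. A row lasts 1/8 s, in which the tool goes at most 62.5 mm and 10.7 degrees, less where a joint would pass 70% of its speed; a pose out of reach is approached as far as the arm can. A call with a gripper value outside its range is refused whole. The fingers move at their own pace and stop on an object; FORCE is the grip in N (left out, the last holds). Time passes only in rows, so rows that do not move let the fingers close. It gives the time, the measured TCP pose, the force and the opening at its end, in the units of the state.
- env.observe(): the state, without advancing time (a new reading comes with each control period).
- viewer.get_image(name): name is "side" or "top"; returns (picture, depth): 384x512x3 uint8, red, green, blue; 384x512 float32, m along the optical axis (not along the pixel's ray), 0 where there is no reading.
- viewer.camera_params(name): a dict with "fx", "fy", "cx", "cy" (pixels), "rvec" (rotation vector, rad) and "tvec" (3), from world to camera coordinates, as OpenCV has them. Camera axes: x right, y down, z forward; pixel columns grow to the right and rows downward; lengths in m; the calibration is good to about 2 mm. A picture is of the moment at which its call begins. camera_params takes no time and is no camera call.
- ticket.close_job(): hands the job in, once; it reports no verdict.
The state is a dict: "time_s": time; "q": joint angles; "qvel": joint speeds; "joint_efforts": joint torques, N m; "position": TCP position; "tool_rot": TCP orientation; "ft_force": force on the tool from outside, world axes, zero at the start; "wrist_torque": the same for the moment, N m; "grip_width": finger opening in m.
Only numpy, scipy, OpenCV 4.12 (cv2) and the standard library are available. Lean on these libraries where they do the work, as an engineer would, in place of code of your own. Each camera call takes 0.05 s, during which the arm holds its last target. There are 200 camera calls.

TASK

The reading head on the swing arm is pinned in the middle hole, between two stations; one of them carries the round sample dish. Hook a fingertip through the pull ring, gently raise the spring pin until it is clear of its hole, swing the arm one hole towards the sample dish, and let the ring go so that the pin drops fully home in that hole. Do not force the arm while the pin is down, do not grip or wrench the ring, and leave the dish, the white tile and the things standing round the stand where they are.

Things in the scene. Friction and masses are not known exactly. Their poses are not given: they have to be found in the camera images.
- index_stand: Fixed indexing stand; origin on the arm's pivot axis at worktop level. +x, to the robot's left and away from it, is where the arm points in the middle hole; +y is the side nearer the robot (anticlockwise from above). Deck 190 x 170 x 10 mm (x -25 to +165, y +-85 mm). Two stations on the deck at radius 100 mm, one hole either side of the middle.
- middle_hole (a point): Mouth of the middle one of five 12 mm holes, 20 degrees (0.349 rad) apart, in a grey and steel arc rail at radius 170 mm about the pivot; rail 32 mm wide, top 46 mm above the worktop. Axes as the stand's.
- head (a point): Centre of the reading head: grey cylinder 42 mm across, 36 to 72 mm above the worktop, in the swing arm at radius 100 mm. The white arm bar is 26 mm wide, its top 62 mm above the worktop, and reaches from the pivot to radius 188 mm. The plunger (barrel 23 mm across, up to 92 mm high) with the pull ring stands on it at radius 170 mm.
- pull_ring (a point): Centre of the pull ring's opening, 125 mm above the worktop with the pin down. Rigid wire ring, 50 mm inside, wire 8 mm, fixed on the pin. It leans 55 degrees from upright: lowest point on the pin axis (radius 170 mm), top leaning outwards (point at radius 194 mm), so a finger tilted 35 degrees from straight down, pointing outwards along the arm, goes square through; put it well in (30 mm). Axes as the arm's: +x outwards from the pivot, z up.
- swing_arm (a joint): Arm angle, rad: 0 in the middle hole (start), positive anticlockwise from above (free end to the stand's +y). Holes at -0.698, -0.349, 0, 0.349, 0.698; stops just past the outer ones. Locked with the pin down (play about 0.01 rad); otherwise turns easily (about 1 N at the ring).
- index_pin (a joint): Height of the spring pin, m: 0 fully down in a hole, 0.030 at the upper stop; it moves vertically and carries the ring. Spring about 4 N at 0, 8 N at the stop. The 11 mm round-nosed tip is clear of the hole above 0.013. Let go between holes it rests and slides on the rail top (about 0.013) and drops by itself into the next hole when the arm is pushed over it.
- dish_mid (a point): Centre (half-way up) of the sample dish: a shut round petri dish, 60 mm across, 13 mm high, pale filling, loose on one of the two stations on the 10 mm deck.
- tile_mid (a point): Centre (half-way up) of the white reference tile, 46 x 46 x 10 mm, square, loose on the other station.
- bottle_mid (a point): Centre (half-way up) of the amber glass bottle with a cap, 60 mm across, 120 mm high, standing loose on the worktop beyond the end of the arm, on the side away from the robot.
- cell_mid (a point): Centre (half-way up) of the black cylindrical flow cell with a red top, 69 mm across, 83 mm high, standing loose on the worktop beside the stand, on the side away from the robot.
- rack_mid (a point): Centre (half-way up) of the empty white vial rack, 60 x 100 x 37 mm, standing loose on the worktop beyond the end of the arm, on the side nearer the robot.
Not all that is in view belongs to the job. What is shaped like the part that bears dish_mid but turquoise is not meant.

How it is judged (in metres and radians):
On the way, in this order (a step that is already met when the one before it is completed fails the run):
1. the pin is raised clear of the middle hole by the ring, the arm not yet swung away (value of joint index_pin above 0.0125 m and value of joint swing_arm between -0.1 and 0.1 rad and contact force between the fingers and index_pin above 0.5 N), for 0.1 s.
2. the arm has come round to the hole on the dish's side and the pin has dropped in (((y of dish_mid in the frame of index_stand above 0 m and value of joint swing_arm between 0.3191 and 0.3791 rad) or (y of dish_mid in the frame of index_stand below 0 m and value of joint swing_arm between -0.3791 and -0.3191 rad)) and value of joint index_pin below 0.003 m), for 0.2 s.
At the end, for the whole second after the job is handed in: The swing arm stands within 0.025 rad of the hole on the dish's side (one hole from the middle), the pin is down to within 2 mm, the dish and the tile have moved less than 8 mm, and the amber bottle, flow cell and rack less than 25 mm (((y of dish_mid in the frame of index_stand above 0 m and value of joint swing_arm between 0.3241 and 0.3741 rad) or (y of dish_mid in the frame of index_stand below 0 m and value of joint swing_arm between -0.3741 and -0.3241 rad)) and value of joint index_pin below 0.002 m and distance of each of dish_mid, tile_mid from where it was at the start of the episode below 0.008 m and distance of each of bottle_mid, cell_mid, rack_mid from where it was at the start of the episode below 0.025 m); the robot touches nothing.
It fails at once if the arm is forced out of a hole with the pin down (pin raised less than 5 mm, arm more than 0.05 rad from every hole) (value of joint index_pin below 0.005 m and not (value of joint swing_arm between -0.7482 and -0.6482 rad or value of joint swing_arm between -0.3991 and -0.2991 rad or value of joint swing_arm between -0.05 and 0.05 rad or value of joint swing_arm between 0.2991 and 0.3991 rad or value of joint swing_arm between 0.6482 and 0.7482 rad)).
It fails at once if the ring is gripped hard or wrenched (more than 34 N between fingers and ring) (contact force between the fingers and index_pin above 34 N).
It fails at once if the sample dish or the tile is displaced or lifted (8 mm) (distance of any of dish_mid, tile_mid from where it was at the start of the episode above 0.008 m).
It fails at once if the amber bottle, the flow cell or the rack is pushed or lifted (25 mm) (distance of any of bottle_mid, cell_mid, rack_mid from where it was at the start of the episode above 0.025 m).
It also fails if it takes over 42 s, if anything falls off the work surface, if the arm or the gripper's body presses on something with over 40 N, if the wrist force passes 120 N, or if a joint passes its speed limit or range.

## Working session

There is one attempt and no reset: what is moved stays moved. The work goes in short steps, Python scripts to look and compute and a shell command to move; the robot and the scene stay as the last step left them, time stands still between calls to the robot, and variables do not carry over. Pictures are saved under pics/ and viewed, about 8 in all and at most 12, crops included, and the job is handed in when it is done.

```bash
mkdir -p pics; cat > h.py <<'E'
import numpy as np,cv2
from rig import env,viewer,ticket
def cam(n):
    p=viewer.camera_params(n);K=np.array([[p['fx'],0,p['cx']],[0,p['fy'],p['cy']],[0,0,1]])
    R=cv2.Rodrigues(np.array(p['rvec'],float))[0];return K,R,np.array(p['tvec'],float).ravel()
def px2z(n,u,v,z):
    K,R,t=cam(n);d=R.T@np.linalg.inv(K)@[u,v,1];c=-R.T@t;return c+d*(z-c[2])/d[2]
def px2d(n,u,v,D):
    K,R,t=cam(n);return R.T@(np.linalg.inv(K)@[u,v,1]*D-t)
def proj(n,P):
    K,R,t=cam(n);q=(K@(R@np.atleast_2d(P).T+t[:,None])).T;return q[:,:2]/q[:,2:]
def snap(n,f,crop=None,s=1):
    im,d=viewer.get_image(n);o=im[:,:,::-1]
    if crop:x0,y0,x1,y1=crop;o=o[y0:y1,x0:x1]
    cv2.imwrite('pics/'+f,cv2.resize(o,None,fx=s,fy=s,interpolation=cv2.INTER_CUBIC));return im,d
E
python3 - <<'E'
from h import *
for n in('top','side'):
    im,d=snap(n,n+'0.png',None,1.5);np.savez(n+'0.npz',im=im,d=d)
    K,R,t=cam(n);print(n,-R.T@t,R.T@[0,0,1],K[0,0])
print(env.observe())
E
```

```text
top [ 0.32693484 -0.37096726  1.22103784] [ 0.18945856  0.02706778 -0.98151556] 446.4365611670756
side [ 0.46891168 -1.25834401  0.59279616] [ 0.07511502  0.88232768 -0.46460263] 357.3655443366734
{'time_s': 0.1, 'q': array([ 5.19493746e+01,  2.18385077e+01,  7.43779556e+01,  1.47179401e-03,
        8.38589890e+01, -1.23382755e+01]), 'qvel': array([-0.03572847, -0.13499697, -0.29754917,  0.06489221,  0.13113133,
       -0.02427812]), 'joint_efforts': array([ 4.28643762e-03, -4.49222302e+01, -2.31654131e+01, -2.11620068e-04,
        3.68736641e-03,  4.66056122e-06]), 'position': array([0.23847712, 0.4953283 , 0.23077506]), 'tool_rot': array([[-9.00982200e-01,  4.33855256e-01, -8.31787218e-04],
       [ 4.33855945e-01,  9.00981673e-01, -1.02126491e-03],
       [ 3.06343892e-04, -1.28101733e-03, -9.99999133e-01]]), 'ft_force': array([-0.22980506,  0.3886853 ,  0.40527791]), 'wrist_torque': array([ 0.0246565 ,  0.00883169, -0.01953933]), 'grip_width': 0.08541611086726317}
```

View pics/top0.png

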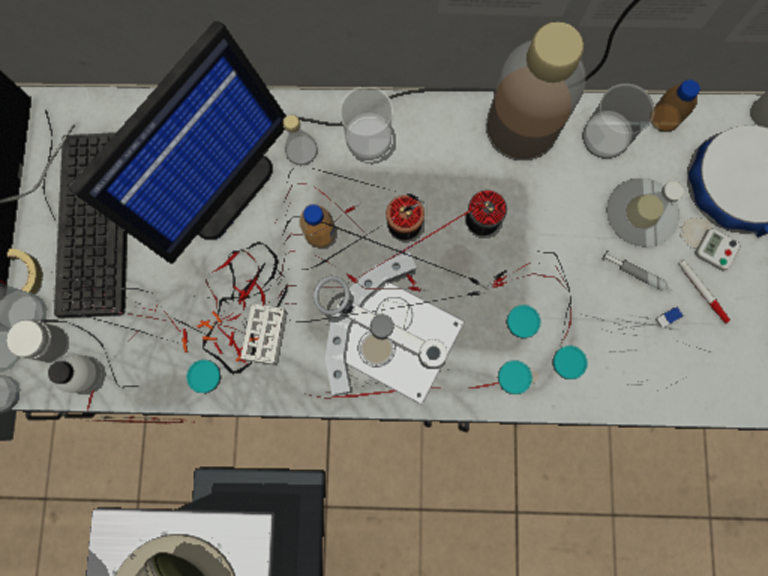

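View pics/side0.png

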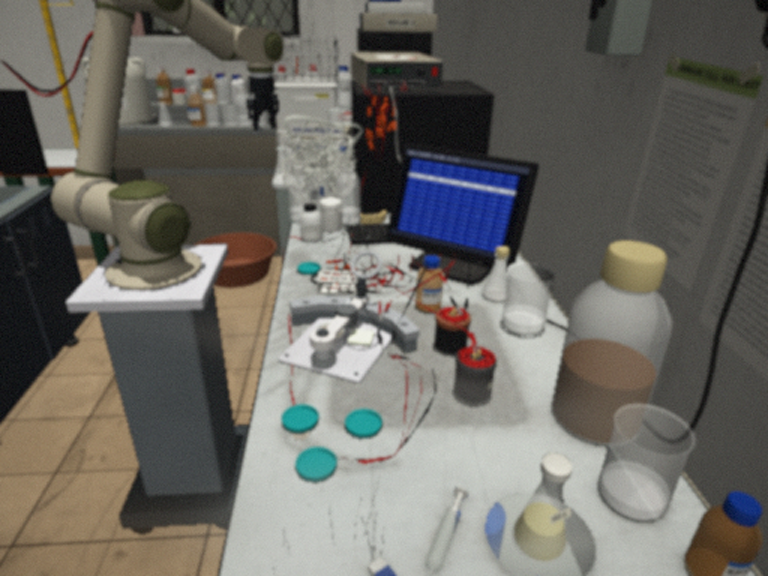

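```bash
python3 - <<'E'
from h import *
z=np.load('top0.npz');im=z['im'];d=z['d']
cv2.imwrite('pics/c1.png',cv2.resize(im[160:280,190:320,::-1],None,fx=5,fy=5,interpolation=cv2.INTER_CUBIC)[:600])
for u,v,zz in[(288,235,.07),(253,217,.062),(251,233,.023),(262,210,.023),(224,197,.1)]:
    print(u,v,px2z('top',u,v,zz),px2d('top',u,v,d[v,u]))
print(px2z('top',0,0,0),px2z('top',511,0,0))
E
```

```text
288 235 [ 0.43199066 -0.43347251  0.07      ] [ 0.43121625 -0.43301176  0.07848476]
253 217 [ 0.477641   -0.34212785  0.062     ] [ 0.47642843 -0.34235989  0.0713255 ]
251 233 [ 0.4393851  -0.33685326  0.023     ] [ 0.43960822 -0.33678557  0.0206229 ]
262 210 [ 0.50232497 -0.36506658  0.023     ] [ 0.50321433 -0.36503666  0.0169251 ]
224 197 [ 0.52248107 -0.26774525  0.1       ] [ 0.54046252 -0.25825347 -0.00308503]
[1.14128264 0.45525813 0.        ] [ 1.1559914  -1.09653489  0.        ]
```

View pics/c1.png

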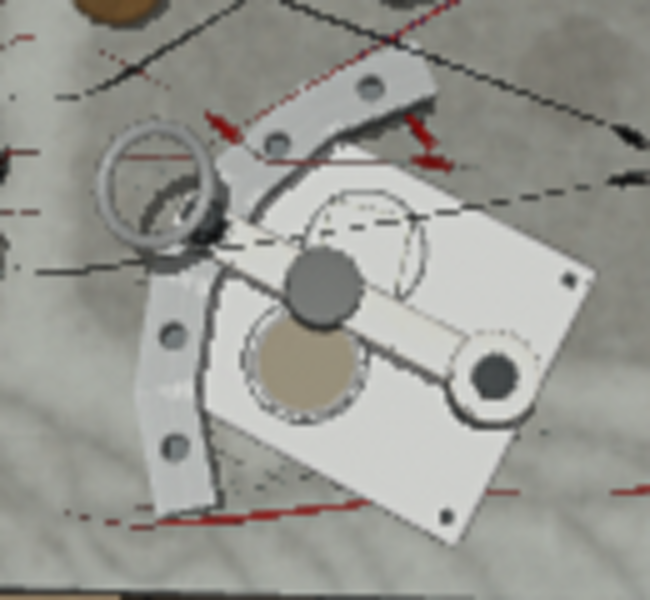

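Candidates for the dish: the beige-filled disc at full-image (251,232), and the turquoise discs at (349,214), (380,241), (343,252) and (136,250), which are decoys. The beige one is on the stand's near (+y) station. The dashed outline at (263,209) on the other station is the tile. The arm therefore goes to +0.349. Next I'll fit the stand pose.

```bash
cat > stand.py <<'E'
from h import *
from scipy.optimize import least_squares
c=np.array([[371,87],[277,145],[173,336],[174,447],[322,287],[565+4,279],[447,516]])/5.+[190,160]
def model(p):
    a=[-.698,-.349,.349,.698];P=[[.17*np.cos(t),.17*np.sin(t),.046] for t in a]+[[.1,0,.072]]
    P=np.array(P);cs,s=np.cos(p[2]),np.sin(p[2]);return P@np.array([[cs,s,0],[-s,cs,0],[0,0,1]])+[p[0],p[1],0]
r=least_squares(lambda p:(proj('top',model(p))-c[:5]).ravel(),[.43,-.43,1.11])
x,y,th=r.x
if __name__=='__main__':
    print(r.x,np.degrees(th),r.fun.round(2))
    e=np.array([np.cos(th),np.sin(th)]);print('dirs',e)
    rc=np.array([x,y])+e*.194;print('ring c',rc,proj('top',[*rc,.125])); print('pin',np.array([x,y])+e*.17)
    print((proj('top',[[*rc,.125],[x,y,.08]])-[190,160])*5)
    R=np.array([[e[0],e[1]],[-e[1],e[0]]])
    for n,u,v,z in[('dish',251,232.4,.023),('tile',263,209,.02),('bottle',209,143,.12),('rack',175,222,.037),('cell',270,145,.083),('cell2',325,142,.083)]:
        P=px2z('top',u,v,z)[:2];print(n,P,R@(P-[x,y]))
E
python3 stand.py
```

```text
[ 0.43071191 -0.43565727  1.10052031] 63.055169074390555 [-0.08  0.22  0.04 -0.02 -0.17 -0.12  0.    0.17  0.19 -0.24]
dirs [0.45313236 0.89144325]
ring c [ 0.51861959 -0.26271728] [[221.07934843 196.74300025]]
pin [ 0.50774441 -0.28411192]
[[155.39674214 183.71500124]
 [495.35272614 375.84065818]]
dish [ 0.44099481 -0.33681228] [0.09277422 0.03562324]
tile [ 0.50556457 -0.36771016] [ 0.09448916 -0.03593787]
bottle [ 0.65903589 -0.22576186] [ 0.29057083 -0.10842747]
rack [ 0.4628725  -0.13316528] [0.28422745 0.10839956]
cell [ 0.66759371 -0.38291302] [ 0.15435731 -0.18726656]
cell2 [ 0.67843746 -0.52794599] [ 0.02998231 -0.26265228]
```

```bash
python3 -m pendant '[[[10,-40,30],-0.1,-1],[[10,-60,30],-0.13,-1],[[0,-60,30],-0.13,-1],[[0,-60,30],-0.13,-1],[[0,-60,30],-0.13,-1],[[0,-60,30],-0.13,-1],[[0,-60,20],-0.13,-1],[[10,-60,20],-0.13,-1],[[20,-60,0],-0.13,-1],[[20,-50,0],-0.13,-1],[[20,-50,0],-0.13,-1],[[20,-30,0],0,-1]]' 20; python3 -c "
from h import *;print(env.observe()['q'])"
```

```text
time_s: 1.6
position: [0.3427, -0.1337, 0.4369]
tool_rot: [[0.302, 0.953, -0.004], [0.953, -0.302, 0.0], [-0.001, -0.004, -1.0]]
ft_force: [0.1, 0.5, 0.9]
grip_width: -0.0002
[-39.84842641  -1.59788681  70.93050163  -0.13613573 110.83770502
 -22.3078363 ]
```

```bash
python3 -m pendant '[[[20,0,60],0,-1],[[20,0,60],0,-1],[[20,0,60],0,-1],[[20,0,60],0,-1],[[20,0,60],0,-1],[[20,0,60],0,-1],[[20,0,60],0,-1],[[20,0,60],0,-1]]' ; python3 -c "
from h import *;print(env.observe()['q'])"
```

```text
time_s: 2.6
position: [0.3845, -0.1011, 0.6692]
tool_rot: [[0.308, 0.95, 0.062], [0.951, -0.308, -0.01], [0.01, 0.062, -0.998]]
ft_force: [0.9, -0.0, 0.3]
grip_width: 0.0005
[-32.90448669  12.80013567  12.67939995   3.00241472 151.19162854
 -12.30369813]
```

```bash
python3 -m pendant '[[[40,-20,40],0,-1],[[40,-20,40],0,-1],[[40,-20,40],0,-1],[[40,-20,40],0,-1],[[40,-20,40],0,-1],[[40,-20,40],0,-1],[[40,-20,40],0,-1],[[40,-20,40],0,-1]]' ; python3 -c "
from h import *;print(env.observe()['q'])"
```

```text
time_s: 3.6
position: [0.5059, -0.1906, 0.6299]
tool_rot: [[0.308, 0.915, 0.262], [0.952, -0.296, -0.083], [0.002, 0.275, -0.961]]
ft_force: [0.4, 0.5, 0.2]
grip_width: -0.0004
[-35.59387934  19.62691463  12.67859214   6.62869091 132.27663509
 -12.53800696]
```

```bash
python3 -m pendant '[[[40,-20,40],0,-1],[[40,-20,40],0,-1],[[40,-20,40],0,-1],[[40,-20,40],0,-1],[[40,-20,40],0,-1],[[40,-20,40],0,-1]]' ; python3 -c "
from h import *;print(env.observe()['q'])"
```

```text
time_s: 4.35
position: [0.5839, -0.2423, 0.6192]
tool_rot: [[0.312, 0.845, 0.434], [0.95, -0.272, -0.153], [-0.011, 0.46, -0.888]]
ft_force: [-0.1, 0.5, 0.5]
grip_width: 0.0
[-36.47455953  23.17574114  12.68047566   8.75931042 117.51178706
 -12.55149142]
```

```bash
python3 -m pendant '[[[40,-20,40],0,-1],[[40,-20,40],0,-1],[[40,-20,40],0,-1],[[40,-20,40],0,-1],[[0,0,0],0,-1]]' ; python3 -c "
from h import *;print(env.observe()['q'])"
```

```text
time_s: 4.97
position: [0.6313, -0.2715, 0.6222]
tool_rot: [[0.318, 0.773, 0.549], [0.948, -0.246, -0.203], [-0.022, 0.585, -0.811]]
ft_force: [0.1, -0.0, -0.0]
grip_width: 0.0
[-36.76267128  25.06168183  12.68165952  10.02309133 107.31341848
 -12.61641258]
```

```bash
python3 -m pendant '[[[-30,0,-30],0.05,-1],[[-30,-10,-30],0.15,-1],[[-30,-10,-30],0.15,-1],[[-20,-10,-20],0.15,-1],[[-20,-10,-20],0.15,-1],[[-15,-10,-15],0.15,-1],[[-10,-10,-15],0.15,-1]]' ; python3 -c "
from h import *;print(env.observe()['q'])"
```

```text
time_s: 5.85
position: [0.4707, -0.3265, 0.4734]
tool_rot: [[-0.61, 0.619, 0.494], [0.791, 0.508, 0.34], [-0.041, 0.598, -0.8]]
ft_force: [1.6, 0.8, -0.7]
grip_width: -0.0001
[-62.93852028  17.45853377  50.37859989  39.87690578 111.94666959
 -85.84053009]
```

```bash
python3 -m pendant '[[[0,0,-40],0.15,-1],[[0,0,-40],0.15,-1],[[0,0,-40],0.15,-1],[[0,0,-30],0.09,-1],[[0,0,0],0,-1]]' ; cat > st.py <<'E'
from h import *
from stand import x,y,th
import sys
al=float(sys.argv[1]) if len(sys.argv)>1 else 0.; lift=float(sys.argv[2]) if len(sys.argv)>2 else 0
s=env.observe();p=s['position'];R=s['tool_rot'];a=R[:,2]
print('q',s['q'].round(1),'ft',s['ft_force'].round(1),'tilt',np.degrees(np.arccos(-a[2])).round(1),'az',np.degrees(np.arctan2(a[1],a[0])).round(1))
ra=th+al;C=np.array([x+.194*np.cos(ra),y+.194*np.sin(ra),.125+lift])
L=(C-p)@a; off=p+a*L-C
e=np.array([np.cos(ra),np.sin(ra),0]);t=np.array([-e[1],e[0],0])
print('to centre along tool mm',1e3*L,'axis offset xyz mm',(1e3*off).round(1),'radial',1e3*off@e,'tang',1e3*off@t,'up',1e3*off[2])
print('shift to centre mm',(1e3*(C-p)).round(1),'axis',a.round(3))
E
python3 st.py
```

```text
time_s: 6.48
position: [0.4692, -0.3274, 0.3243]
tool_rot: [[-0.936, 0.252, 0.247], [0.349, 0.763, 0.544], [-0.051, 0.595, -0.802]]
ft_force: [0.9, 0.4, 0.1]
grip_width: 0.0001
q [ -60.    27.7   57.7   32.2  114.2 -122.2] ft [0.9 0.4 0.1] tilt 36.7 az 65.6
to centre along tool mm 207.24082425067596 axis offset xyz mm [ 1.8 48.1 33.2] radial 43.65279831098412 tang 20.21107619804576 up 33.16917232782876
shift to centre mm [  49.4   64.7 -199.3] axis [ 0.247  0.544 -0.802]
```

```bash
python3 -m pendant '[[[6,4,-30],-0.03,-1],[[7,5,-30],-0.01,-1],[[7,6,-30],0,-1],[[6,6,-30],0,-1],[[6,6,-20],0,-1],[[0,0,0],0,-1]]'; python3 st.py; python3 -c "
from h import *
snap('top','t2.png',(190,140,330,260),5);snap('side','s2.png',(170,150,300,250),6)"
```

```text
time_s: 7.22
position: [0.5042, -0.3028, 0.1961]
tool_rot: [[-0.914, 0.286, 0.288], [0.399, 0.76, 0.512], [-0.073, 0.583, -0.809]]
ft_force: [-0.5, 1.3, -0.1]
grip_width: 0.0
q [ -56.4   31.8   71.7   31.7   94.  -126.9] ft [-0.5  1.3 -0.1] tilt 36.0 az 60.6
to centre along tool mm 82.19431583211595 axis offset xyz mm [9.3 2.  4.6] radial 5.980166254034091 tang -7.354278915463913 up 4.567554740717683
shift to centre mm [ 14.4  40.1 -71.1] axis [ 0.288  0.512 -0.809]
```

View pics/t2.png

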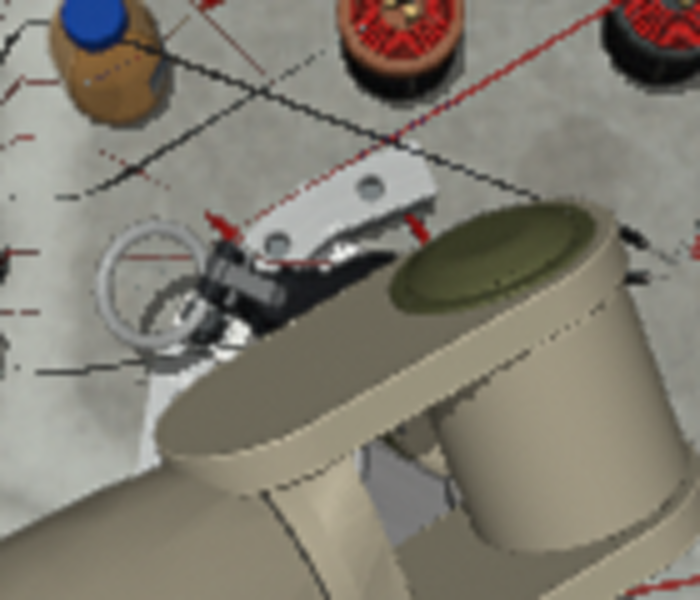

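View pics/s2.png

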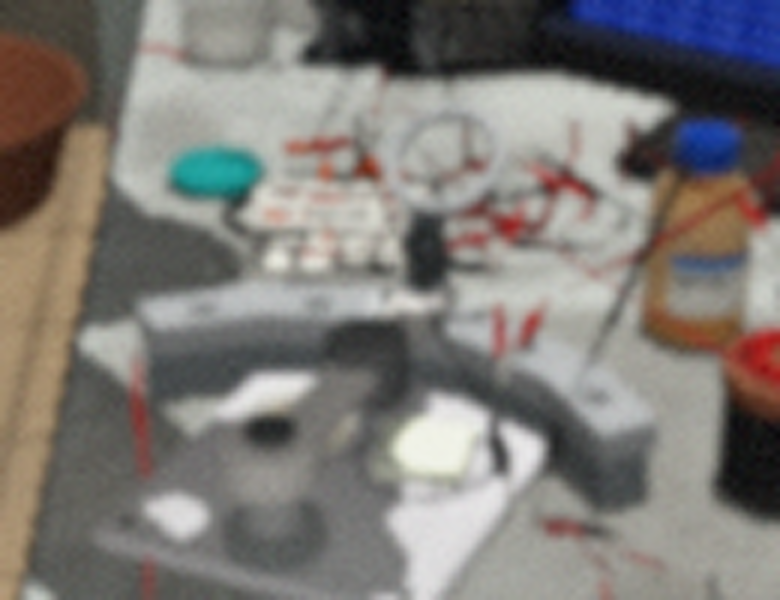

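Side view: the ring is at crop (440,160), the fingers just above it at (370,20), and the white tile is on the far station at (435,450). Top view: the fingertips are at crop (215,280), on the pivot side of the ring. I'll correct the offset and then go in along the tool axis.

```bash
python3 -m pendant '[[[-9,-2,-5],0.04,-1],[[0,0,0],0,-1]]'; python3 st.py
```

```text
time_s: 7.58
position: [0.4954, -0.3071, 0.1955]
tool_rot: [[-0.928, 0.253, 0.272], [0.363, 0.775, 0.517], [-0.08, 0.579, -0.811]]
ft_force: [-0.3, 0.1, 1.5]
grip_width: -0.0001
q [ -57.1   31.9   71.6   30.8   95.1 -129.5] ft [-0.3  0.1  1.5] tilt 35.8 az 62.2
to centre along tool mm 86.53569465708448 axis offset xyz mm [0.3 0.4 0.3] radial 0.46509571262830296 tang -0.10753132947475638 up 0.33625020492522584
shift to centre mm [ 23.3  44.4 -70.5] axis [ 0.272  0.517 -0.811]
```

```bash
python3 -m pendant '[[[4,7,-12],0,-1],[[4,8,-12],0,-1],[[4,8,-12],0,-1],[[4,7,-11],0,-1],[[4,7,-11],0,-1],[[0,0,0],0,-1]]'; python3 st.py
```

```text
time_s: 8.32
position: [0.5172, -0.2667, 0.1343]
tool_rot: [[-0.928, 0.254, 0.273], [0.364, 0.775, 0.517], [-0.08, 0.579, -0.811]]
ft_force: [-0.0, -0.6, -0.1]
grip_width: -0.0001
q [ -53.1   34.4   78.2   32.    85.3 -131. ] ft [-0.  -0.6 -0.1] tilt 35.8 az 62.1
to centre along tool mm 9.96274354765528 axis offset xyz mm [1.4 1.1 1.2] radial 1.6346131620399666 tang -0.6860113049141772 up 1.185372006276414
shift to centre mm [ 1.4  4.  -9.3] axis [ 0.273  0.517 -0.811]
```

```bash
python3 -m pendant '[[[2,5,-9],0,-1],[[3,6,-9],0,-1],[[3,5,-9],0,-1],[[2,4,-6],0,-1],[[0,0,0],0,-1]]'; python3 st.py; python3 -c "
from h import *
snap('side','s3.png',(170,110,300,210),6)"
```

```text
time_s: 8.95
position: [0.528, -0.2458, 0.0992]
tool_rot: [[-0.928, 0.254, 0.274], [0.365, 0.775, 0.516], [-0.081, 0.578, -0.812]]
ft_force: [-0.1, -0.1, 0.1]
grip_width: 0.0002
q [ -51.    36.4   81.2   33.1   80.  -132.1] ft [-0.1 -0.1  0.1] tilt 35.7 az 62.0
to centre along tool mm -32.28259994286502 axis offset xyz mm [0.5 0.3 0.4] radial 0.513165534738941 tang -0.3428458264837743 up 0.3736142985375501
shift to centre mm [ -9.4 -17.   25.8] axis [ 0.274  0.516 -0.812]
```

View pics/s3.png

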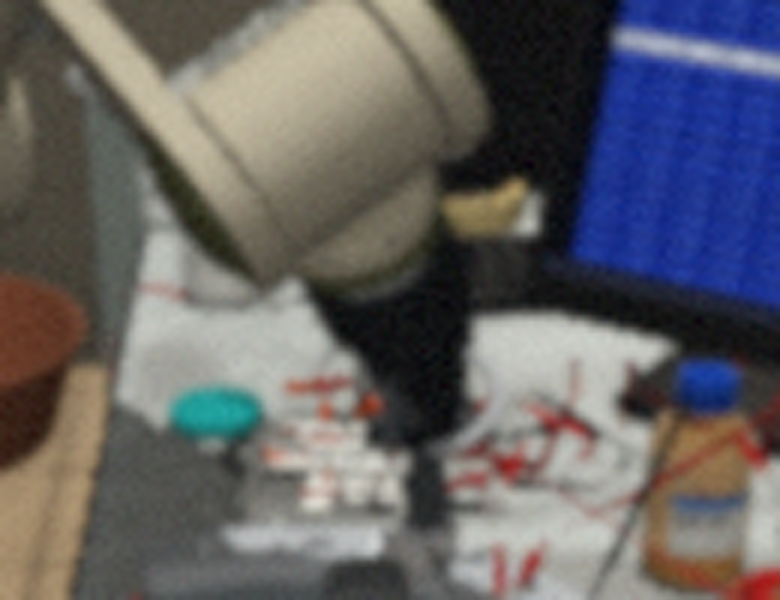

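The finger is through the ring: the dark finger covers the ring near (430,410), and the force reads zero. Now I'll take up the slack square to the finger.

```bash
python3 -m pendant '[[[1,3,2],0,-1],[[1,3,2],0,-1],[[0,1,1],0,-1],[[0,0,0],0,-1]]'; python3 st.py | head -2
```

```text
time_s: 9.5
position: [0.5303, -0.2392, 0.1057]
tool_rot: [[-0.927, 0.254, 0.275], [0.365, 0.776, 0.514], [-0.083, 0.577, -0.812]]
ft_force: [-0.7, 0.7, 0.3]
grip_width: -0.0003
q [ -50.4   35.7   81.4   33.2   80.  -131.4] ft [-0.7  0.7  0.3] tilt 35.7 az 61.8
to centre along tool mm -31.0260618297973 axis offset xyz mm [3.2 7.6 5.9] radial 8.218391142036204 tang 0.6248008822600997 up 5.8915035166624
```

```bash
python3 -m pendant '[[[0.3,0.8,1.5],0,-1],[[0.3,0.8,1.5],0,-1],[[0,0,1.5],0,-1],[[0,0,0],0,-1]]'; python3 st.py | head -2
```

```text
time_s: 10.0
position: [0.5302, -0.2385, 0.109]
tool_rot: [[-0.927, 0.256, 0.274], [0.366, 0.777, 0.513], [-0.081, 0.576, -0.814]]
ft_force: [-1.0, -1.4, -4.7]
grip_width: -0.0001
q [ -50.3   35.4   81.2   33.1   80.3 -131. ] ft [-1.  -1.4 -4.7] tilt 35.5 az 61.9
to centre along tool mm -28.633940974031834 axis offset xyz mm [3.7 9.6 7.3] radial 10.205927247179662 tang 1.0434338147699083 up 7.273195478596589
```

```bash
python3 -m pendant '[[[0,0,2],0,-1],[[0,0,2],0,-1],[[0,0,2],0,-1],[[0,0,2],0,-1],[[0,0,2],0,-1]]'; python3 st.py | head -2
```

```text
time_s: 10.62
position: [0.5299, -0.2383, 0.1191]
tool_rot: [[-0.927, 0.257, 0.273], [0.366, 0.776, 0.513], [-0.08, 0.576, -0.814]]
ft_force: [-1.0, -2.2, -6.2]
grip_width: -0.0
q [ -50.3   34.7   80.7   32.9   81.5 -130.2] ft [-1.  -2.2 -6.2] tilt 35.5 az 62.0
to centre along tool mm -20.44229948247224 axis offset xyz mm [ 5.7 13.9 10.7] radial 15.012231134057838 tang 1.2159089640750338 up 10.701343580978795
```

```bash
python3 -m pendant '[[[0,0,2],0,-1],[[0,0,2],0,-1],[[0,0,2],0,-1],[[0,0,2],0,-1],[[0,0,0],0,-1],[[0,0,0],0,-1]]'; python3 st.py 0 0.018; python3 -c "
from h import *
snap('side','s4.png',(180,120,290,205),7)"
```

```text
time_s: 11.38
position: [0.5297, -0.2384, 0.1273]
tool_rot: [[-0.927, 0.257, 0.272], [0.366, 0.777, 0.513], [-0.079, 0.575, -0.814]]
ft_force: [-0.4, -2.7, -7.5]
grip_width: -0.0003
q [ -50.4   34.1   80.2   32.8   82.4 -129.6] ft [-0.4 -2.7 -7.5] tilt 35.5 az 62.1
to centre along tool mm -28.248195672347126 axis offset xyz mm [3.4 9.9 7.3] radial 10.317617685249143 tang 1.4778604415801757 up 7.339677479173829
shift to centre mm [-11.  -24.4  15.7] axis [ 0.272  0.513 -0.814]
```

View pics/s4.png

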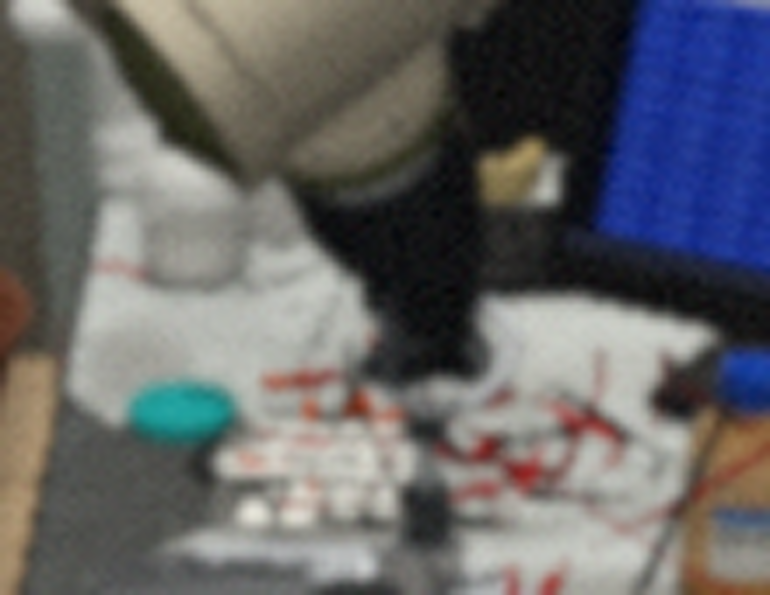

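```bash
python3 -m pendant '[[[-3,1.5,0],0.015,-1],[[-7,3.2,0],0.035,-1],[[-7.1,3,0],0.035,-1],[[-7.2,2.7,0],0.035,-1],[[-7.3,2.5,0],0.035,-1]]'; python3 st.py 0.155 0.018; python3 -c "
from stand import *
p=env.observe()['position'];print(np.hypot(p[0]-x,p[1]-y),np.arctan2(p[1]-y,p[0]-x)-th)"
```

```text
time_s: 12.05
position: [0.496, -0.2248, 0.1273]
tool_rot: [[-0.975, 0.125, 0.184], [0.208, 0.809, 0.55], [-0.08, 0.575, -0.814]]
ft_force: [-1.2, -2.5, -7.1]
grip_width: -0.0002
q [ -51.    33.2   82.1   29.4   86.2 -138. ] ft [-1.2 -2.5 -7.1] tilt 35.5 az 71.5
to centre along tool mm -28.255128088035757 axis offset xyz mm [-0.  10.8  7.3] radial 10.291628525211927 tang 3.3850225954658226 up 7.3159057955818065
shift to centre mm [ -5.2 -26.4  15.7] axis [ 0.184  0.55  -0.814]
0.2207138673989668 0.16976311130819366
```

```bash
python3 -m pendant '[[[-7.4,2.2,0],0.035,-1],[[-7.5,1.9,0],0.035,-1],[[-7.5,1.6,0],0.035,-1],[[-5,1,0],0.025,-1],[[0,0,0],0,-1]]'; python3 st.py 0.3 0.018; python3 -c "
from stand import *
p=env.observe()['position'];print(np.hypot(p[0]-x,p[1]-y),np.arctan2(p[1]-y,p[0]-x)-th)
snap('top','t5.png',(180,160,300,260),6)"
```

```text
time_s: 12.68
position: [0.4668, -0.2181, 0.1276]
tool_rot: [[-0.994, 0.011, 0.107], [0.071, 0.819, 0.57], [-0.081, 0.574, -0.815]]
ft_force: [-0.4, -3.4, -6.9]
grip_width: -0.0002
q [ -51.6   32.5   83.5   26.    89.2 -145.2] ft [-0.4 -3.4 -6.9] tilt 35.4 az 79.4
to centre along tool mm -27.95777213093375 axis offset xyz mm [ 0.2 10.5  7.3] radial 10.353315087011994 tang 1.580136568061253 up 7.349124616648495
shift to centre mm [ -3.2 -26.4  15.4] axis [ 0.107  0.57  -0.815]
0.22056454691696428 0.3060471724903844
```

View pics/t5.png

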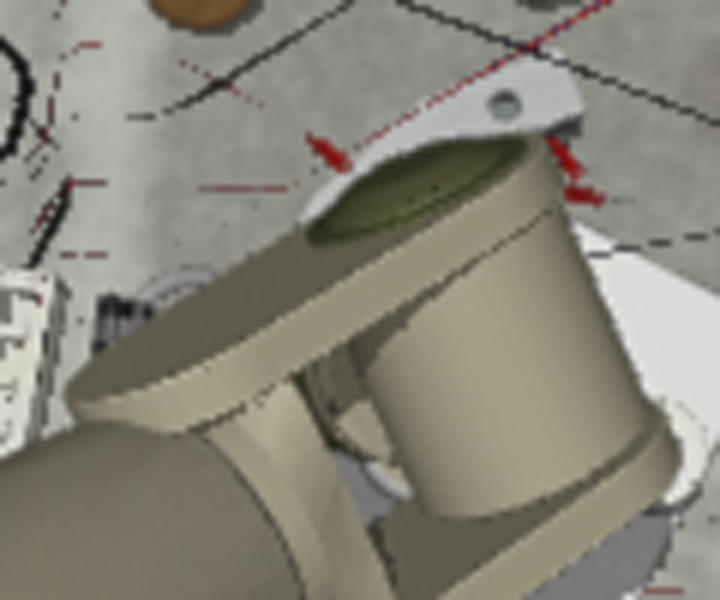

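```bash
python3 - <<'E'
from stand import *
import glob
for al in(0.2,.25,.3):
    ra=th+al;e=np.array([np.cos(ra),np.sin(ra),0]);t=np.array([-e[1],e[0],0]);u=e*np.sin(np.radians(55))+np.array([0,0,np.cos(np.radians(55))])
    C=np.array([x,y,0])+e*.194+[0,0,.143]
    print(al,[((proj('top',C+.029*(u*np.cos(f)+t*np.sin(f)))[0]-[180,160])*6).round().tolist() for f in np.radians([0,-45,-90,-135,180])])
p=env.observe()['position'];print(((proj('top',p)[0]-[180,160])*6).round())
im=cv2.imread('pics/t5.png');al=.3
cv2.imwrite('pics/t5b.png',cv2.resize(im[220:460,20:320],None,fx=2.5,fy=2.5,interpolation=cv2.INTER_CUBIC))
E
```

```text
0.2 [[144.0, 277.0], [178.0, 235.0], [226.0, 232.0], [262.0, 268.0], [264.0, 322.0]]
0.25 [[136.0, 302.0], [168.0, 259.0], [216.0, 254.0], [253.0, 288.0], [258.0, 341.0]]
0.3 [[130.0, 329.0], [159.0, 284.0], [207.0, 276.0], [246.0, 308.0], [253.0, 361.0]]
[133. 341.]
```

View pics/t5b.png

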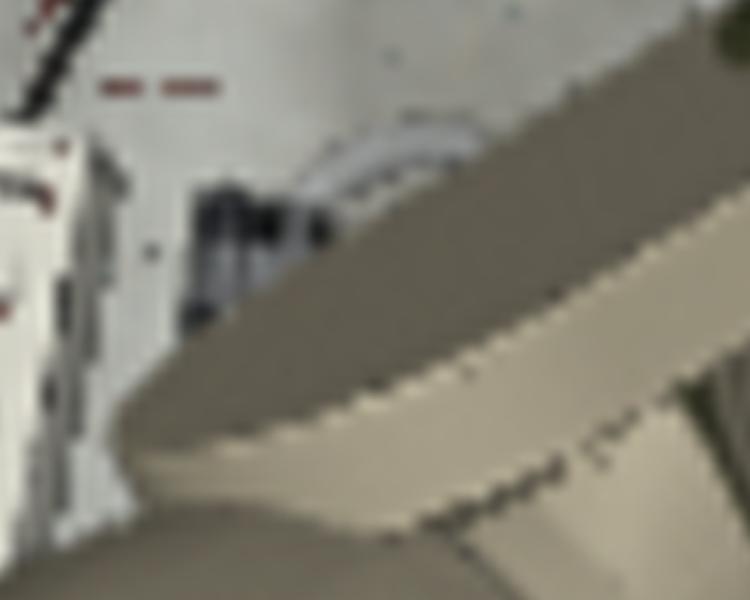

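Top view: the ring rim's apex is at crop (192,274), matching the model for an arm angle of about 0.30. Now I'll lower the pin onto the rail short of the hole, then nudge it over.

```bash
python3 -m pendant '[[[0,0,-3],0,-1],[[0,0,-3],0,-1],[[0,0,-3],0,-1],[[0,-1,-4],0,-1],[[0,-1,-4],0,-1],[[0,-1,-4],0,-1],[[0,-1,-3],0,-1],[[0,0,0],0,-1]]'; python3 st.py 0.3 0.013
```

```text
time_s: 13.72
position: [0.4679, -0.2209, 0.1043]
tool_rot: [[-0.994, 0.009, 0.109], [0.07, 0.817, 0.573], [-0.084, 0.577, -0.812]]
ft_force: [-0.5, -0.2, 3.6]
grip_width: -0.0002
q [ -51.8   34.5   84.4   26.2   86.7 -146.8] ft [-0.5 -0.2  3.6] tilt 35.7 az 79.2
to centre along tool mm -41.309464472167726 axis offset xyz mm [-0.2 -0.1 -0.1] radial -0.15660125145095327 tang 0.2152935667569247 up -0.11528398654730987
shift to centre mm [ -4.3 -23.5  33.7] axis [ 0.109  0.573 -0.812]
```

```bash
python3 -m pendant '[[[0,1,0],0,-1],[[0,0,0],0,-1]]'; python3 st.py 0.3 0.013
```

```text
time_s: 13.98
position: [0.4681, -0.2205, 0.1046]
tool_rot: [[-0.994, 0.009, 0.11], [0.071, 0.817, 0.572], [-0.085, 0.576, -0.813]]
ft_force: [0.4, -1.0, 2.7]
grip_width: -0.0003
q [ -51.7   34.4   84.4   26.2   86.6 -146.8] ft [ 0.4 -1.   2.7] tilt 35.6 az 79.1
to centre along tool mm -41.32451258410807 axis offset xyz mm [-0.1  0.3  0.2] radial 0.3052468560785958 tang 0.14190948721284416 up 0.21643720999256488
shift to centre mm [ -4.5 -23.9  33.4] axis [ 0.11   0.572 -0.813]
```

```bash
python3 -m pendant '[[[-0.7,-3.7,5],0,-1],[[-0.7,-3.7,5],0,-1],[[0,0,0],0,-1]]'; python3 st.py 0.3 0.013;  python3 -c "
from h import *
snap('top','t6.png',(180,160,300,260),6)
snap('side','s6.png',(170,120,280,205),7)"
```

```text
time_s: 14.35
position: [0.4665, -0.2282, 0.115]
tool_rot: [[-0.994, 0.009, 0.11], [0.071, 0.817, 0.572], [-0.085, 0.576, -0.813]]
ft_force: [-0.4, 0.3, -0.4]
grip_width: 0.0
q [ -52.3   33.9   83.2   25.9   88.5 -146.5] ft [-0.4  0.3 -0.4] tilt 35.6 az 79.1
to centre along tool mm -28.330340043589178 axis offset xyz mm [-0.2  0.1  0. ] radial 0.03632027763033123 tang 0.20789464059779078 up 0.02309885167495196
shift to centre mm [ -2.9 -16.3  23. ] axis [ 0.11   0.572 -0.813]
```

View pics/s6.png

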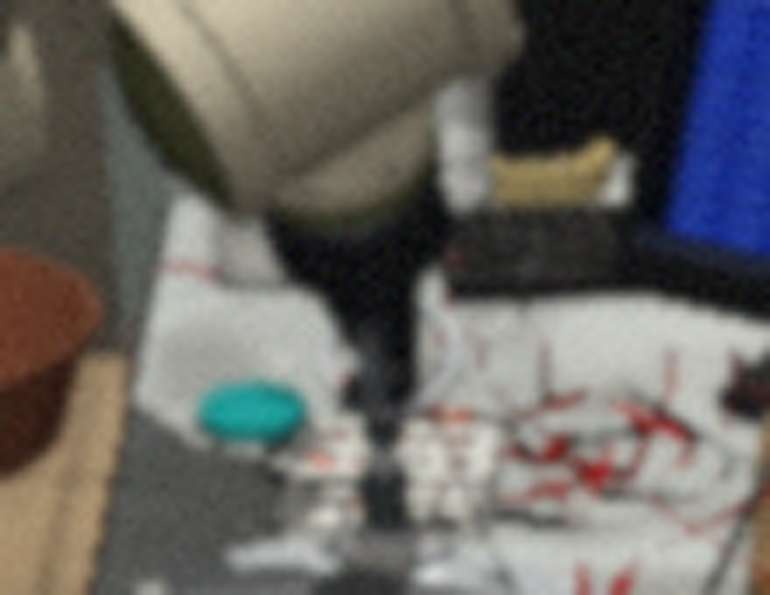

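```bash
python3 -m pendant '[[[-3,0.5,0],0.01,-1],[[-3,0.5,0],0.01,-1],[[-3,0.4,0],0.01,-1],[[-1.5,0.2,0],0.005,-1],[[-1.5,0.2,0],0.005,-1],[[0,0,0],0,-1]]'; python3 st.py 0.3 0.013
```

```text
time_s: 15.2
position: [0.4534, -0.2255, 0.1144]
tool_rot: [[-0.996, -0.026, 0.084], [0.028, 0.816, 0.578], [-0.084, 0.578, -0.812]]
ft_force: [-0.8, -0.2, 0.1]
grip_width: 0.0001
q [ -52.8   33.5   84.2   24.6   89.1 -149.1] ft [-0.8 -0.2  0.1] tilt 35.7 az 81.7
to centre along tool mm -29.269343231248378 axis offset xyz mm [-12.7   2.1   0.2] radial -0.09581600059277706 tang 12.848802743192097 up 0.1661624311952714
shift to centre mm [ 10.2 -19.   23.6] axis [ 0.084  0.578 -0.812]
```

```bash
python3 -m pendant '[[[-1.2,0.2,0],0,-1],[[-1.2,0.2,0],0,-1],[[-1.2,0.2,0],0,-1],[[-1.2,0.2,0],0,-1],[[-1.2,0.2,0],0,-1]]'; python3 st.py 0.349 0.0
```

```text
time_s: 15.82
position: [0.4478, -0.225, 0.1144]
tool_rot: [[-0.996, -0.026, 0.087], [0.029, 0.817, 0.576], [-0.086, 0.576, -0.813]]
ft_force: [4.7, -1.4, -1.0]
grip_width: 0.0001
q [ -53.2   33.1   85.1   24.5   88.7 -149.7] ft [ 4.7 -1.4 -1. ] tilt 35.6 az 81.5
to centre along tool mm -18.49847191101707 axis offset xyz mm [-7.9  7.4  4.4] radial 6.390644180753425 tang 8.779474127411847 up 4.4043090559722495
shift to centre mm [  6.3 -18.1  10.6] axis [ 0.087  0.576 -0.813]
```

```bash
python3 -m pendant '[[[-1,0.2,0],0,-1],[[-1,0.2,0],0,-1]]'; python3 st.py 0.349 0.0|tail -2;python3 - <<'E'
from stand import *
im,d=snap('side','s7.png',(160,120,270,205),7)
im2,d2=snap('top','t7.png',(180,160,300,260),6)
for al,l in((.3,.013),(.349,.013),(.349,0)):
    ra=th+al;e=np.array([np.cos(ra),np.sin(ra),0]);t=np.array([-e[1],e[0],0]);u=e*np.sin(np.radians(55))+np.array([0,0,np.cos(np.radians(55))])
    C=np.array([x,y,0])+e*.194+[0,0,.125+l]
    for n,o,s in(('top',[180,160],6),('side',[160,120],7)):
      print(al,l,n,[((proj(n,C+.029*(u*np.cos(f)+t*np.sin(f)))[0]-o)*s).round().tolist() for f in np.radians([0,-45,-90,-135,180,90])])
E
```

```text
time_s: 16.08
position: [0.4471, -0.2255, 0.1145]
tool_rot: [[-0.996, -0.027, 0.09], [0.03, 0.818, 0.574], [-0.089, 0.574, -0.814]]
ft_force: [7.2, -1.3, -1.7]
grip_width: -0.0002
to centre along tool mm -18.040219954925046 axis offset xyz mm [-8.7  7.3  4.2] radial 6.16377970067658 tang 9.492368722721704 up 4.1605448208507925
shift to centre mm [  7.  -17.6  10.5] axis [ 0.09   0.574 -0.814]
0.3 0.013 top [[132.0, 330.0], [161.0, 286.0], [209.0, 278.0], [247.0, 310.0], [254.0, 363.0], [179.0, 417.0]]
0.3 0.013 side [[468.0, 295.0], [511.0, 314.0], [525.0, 354.0], [500.0, 394.0], [452.0, 408.0], [395.0, 347.0]]
0.349 0.013 top [[126.0, 356.0], [153.0, 310.0], [201.0, 300.0], [241.0, 330.0], [251.0, 383.0], [178.0, 440.0]]
0.349 0.013 side [[444.0, 294.0], [488.0, 312.0], [504.0, 352.0], [481.0, 392.0], [433.0, 407.0], [373.0, 348.0]]
0.349 0 top [[131.0, 360.0], [157.0, 315.0], [204.0, 304.0], [244.0, 334.0], [253.0, 386.0], [181.0, 443.0]]
0.349 0 side [[445.0, 321.0], [489.0, 339.0], [504.0, 379.0], [482.0, 418.0], [434.0, 434.0], [374.0, 375.0]]
```

View pics/s7.png

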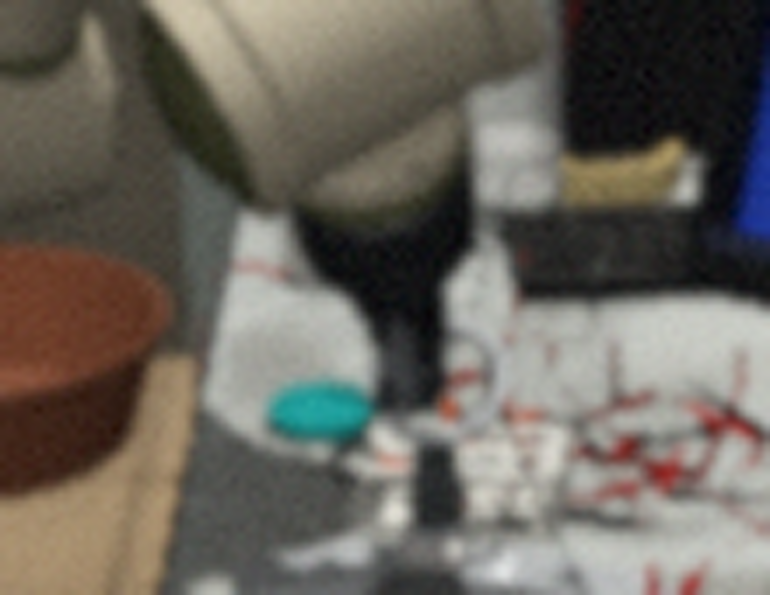

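The ring's right side is at (503,375) and its bottom at (450,432). That matches the model for 0.349 rad with the pin down, and the side force rises as it should against a locked arm. Next I'll centre the finger in the ring and withdraw.

```bash
python3 -m pendant '[[[2.5,-1,-0.5],0,-1],[[3,-2.5,-1.5],0,-1],[[3,-3,-2],0,-1],[[0,0,0],0,-1]]'; python3 st.py 0.349 0.0
```

```text
time_s: 16.68
position: [0.4554, -0.232, 0.1101]
tool_rot: [[-0.996, -0.026, 0.088], [0.029, 0.817, 0.575], [-0.087, 0.575, -0.813]]
ft_force: [0.4, 1.4, 0.4]
grip_width: -0.0002
q [ -53.1   34.2   83.7   24.6   88.8 -149.4] ft [0.4 1.4 0.4] tilt 35.6 az 81.3
to centre along tool mm -18.641696276544845 axis offset xyz mm [-0.5  0.4  0.2] radial 0.3198522989394168 tang 0.5079661097302255 up 0.21761597149194678
shift to centre mm [ -1.2 -11.1  14.9] axis [ 0.088  0.575 -0.813]
```

```bash
python3 -m pendant '[[[-0.8,-5.7,8],0,-1],[[-0.8,-5.7,8],0,-1],[[-0.8,-5.7,8],0,-1],[[-1,-8,12],0,-1],[[-1,-8,12],0,-1],[[-1,-8,14],0,-1],[[0,-8,25],0,-1],[[-10,0,40],0,-1],[[-20,0,50],0,-1],[[-30,30,50],0,-1],[[-30,40,50],0,-1],[[-30,40,40],0,-1]]'; python3 -m pendant '[[[-30,50,20],0,-1],[[-30,50,20],0,-1],[[-20,50,0],0,-1],[[-20,50,0],0,-1],[[-10,50,0],0,-1],[[0,0,0],0,-1]]'; python3 - <<'E'
from stand import *
snap('top','t8.png',(150,130,320,260),4.6)
print(((proj('top',[[x+.17*np.cos(th+a),y+.17*np.sin(th+a),.046] for a in(0,.349)])-[150,130])*4.6).round())
print(((proj('top',[x+.1*np.cos(th+.349),y+.1*np.sin(th+.349),.072])-[150,130])*4.6).round())
E
```

```text
time_s: 18.18
position: [0.3325, -0.1838, 0.4282]
tool_rot: [[-0.996, -0.023, 0.088], [0.032, 0.818, 0.574], [-0.085, 0.575, -0.814]]
ft_force: [-0.1, 0.1, 0.1]
grip_width: -0.0004
time_s: 18.92
position: [0.216, 0.075, 0.4737]
tool_rot: [[-0.995, -0.026, 0.094], [0.032, 0.827, 0.561], [-0.092, 0.561, -0.823]]
ft_force: [0.7, -1.0, -0.4]
grip_width: 0.0
[[376. 350.]
 [342. 447.]]
[[462. 459.]]
```

View pics/t8.png

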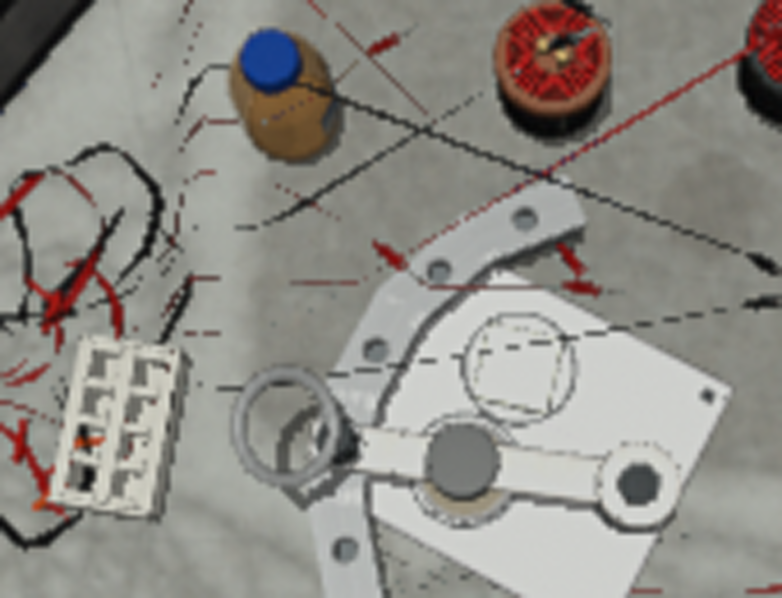

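```bash
python3 -c "
from h import *
ticket.close_job()"
```

```text
the job is handed in; nothing more can be done
```

The arm is in the hole on the dish's side (+0.349 rad) with the pin dropped in, and the job is handed in. It finished about 19 s into the 42 s allowed; no verdict was reported.

**What I did:**
- **Side:** the dish (beige filling) is on the station nearer the robot, so the arm had to go to +0.349.
- **Tilt:** the moves only offer a turn about the vertical. I got the 35° finger tilt by pushing the arm against its reach limit high above the bench, then turned it to line up with the swing arm.
- **Pin:** I put the shut fingers about 30 mm through the ring and raised the pin about 18 mm. I swung to about 0.30 rad, set the pin down on the rail and nudged it sideways until it fell in. Then I centred the finger in the ring and withdrew.

**Last checks:**
- **Arm and pin:** in the final top view the head is where it should be for +0.349 (pixel 462,460) and the middle hole is open again. The side view, taken before I withdrew, showed the ring at pin-down height, and pushing further only raised the force, so the arm was locked.
- **Things on and round the stand:** the tile, bottle, cell and rack look undisturbed. The dish is partly hidden under the head; what shows of it looks in place. I judged these by eye in the picture and did not measure them again.
- **Forces:** the highest readings between moves were about 8 N during the lift and 7 N in the final sideways push.
- **One unplanned contact:** while lowering, the fingers were about 41 mm into the ring and pressed on it with about 3–4 N. I drew them back, and the force went to zero.

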